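Charge the melting dish with the grain scoop

TASK

Scoop brass nuggets out of the steel tray with the hand scoop and tip at least three of them into the white dish on the balance, leaving the rest in the tray and none spilled; do not touch the nuggets with the gripper's fingers. The dish must stay standing on the balance's plate and the small bottles and the tape roll must be left alone. Then stand the scoop upright back in the middle of its cork mat and let go.

Things in the scene. Friction and masses are not known exactly. Their poses are not given: they have to be found in the camera images.
- grain_tray: Fixed open bare steel trough (the scoop slides on it easily), 230 mm long (x) by 116 mm wide (y) by 48 mm high, upright walls and floor 3 mm thick: flat inner floor 224 by 110 mm, 3 mm above the bench. Origin: centre of the underside. x points away from the robot (+-0.25 rad). At the start the nuggets lie at x -95 to -5 mm; the floor beyond is bare.
- scoop: Loose steel scoop, 0.16 kg, z up. Flat-bottomed pan 72 mm long (x -36 to 36 mm), 70 mm wide (y), walls 2 mm, floor 1.5 mm thick, sharpened to 0.5 mm at the mouth; rear wall 28 mm high, side walls 28 mm (16 mm in the front half); open mouth at -x. Origin: centre of the underside. Upright grip at the rear: see scoop_grip. It starts standing on the mat, mouth towards the robot within 0.7 rad.
- scoop_grip (a point): Point to grip on the scoop's upright wooden grip, at x = 36, y = 0, z = 84 mm in the scoop's frame. The grip is 14 mm thick (scoop x, pinch across this from above), 36 mm wide (y), and reaches from z = 42 to 106 mm.
- scoop_pan (a point): Middle of the scoop's pan, 8 mm above the scoop's origin.
- scoop_mat: Fixed thin cork mat, 120 by 120 mm, 3 mm thick; the scoop stands on it. Origin: centre of its underside (bench level).
- dish: Loose round white ceramic melting dish, 124 mm across the rim, 92 mm across the foot, 45 mm high, wall 4 mm, inner floor 5 mm up, 0.35 kg, standing free on the balance's round plate. Origin: centre of the underside.
- dish_floor (a point): Centre of the dish's inner floor, 5 mm above its underside; the inside is about 84 mm across there and 116 mm at the rim.
- balance_plate (a point): Centre of the top of the round weighing plate (136 mm across, 80 mm above z = 0) of the fixed bench balance on the left table (whose top is 6 mm higher than the right one's), whose housing is about 240 mm deep by 200 mm wide and 58 mm high.
- nugget_0: Loose polished brass casting nugget, a smooth rounded pebble about 17 by 16 by 14 mm, 17 g; slippery (friction about 0.25). Origin: its centre. All six are alike.
- nugget_1: Loose polished brass casting nugget, a smooth rounded pebble about 17 by 16 by 14 mm, 17 g; slippery (friction about 0.25). Origin: its centre. All six are alike.
- nugget_2: Loose polished brass casting nugget, a smooth rounded pebble about 17 by 16 by 14 mm, 17 g; slippery (friction about 0.25). Origin: its centre. All six are alike.
- nugget_3: Loose polished brass casting nugget, a smooth rounded pebble about 17 by 16 by 14 mm, 17 g; slippery (friction about 0.25). Origin: its centre. All six are alike.
- nugget_4: Loose polished brass casting nugget, a smooth rounded pebble about 17 by 16 by 14 mm, 17 g; slippery (friction about 0.25). Origin: its centre. All six are alike.
- nugget_5: Loose polished brass casting nugget, a smooth rounded pebble about 17 by 16 by 14 mm, 17 g; slippery (friction about 0.25). Origin: its centre. All six are alike.
- flux_bottle: Loose small white square bottle with a ridged cap, 46 by 46 by 71 mm, a bystander beyond the work. Origin: centre of the underside.
- tape_roll: Loose roll of white tape lying flat, 58 mm across, 24 mm high, a bystander. Origin: centre of the underside.
- ink_bottle: Loose small blue bottle with a black cap, 32 by 40 by 64 mm, a bystander beyond the work. Origin: centre of the underside.
Not all that is in view belongs to the job. Several things have the shape of the scoop_mat; the one meant has the colours described above.

How it is judged:
By the outcome, as a careful person would: the job done as asked, in the order asked, and still so for the second after the job is handed in, with the robot touching nothing.
It also fails if it takes over 67 s, if anything falls off the work surface, if the arm or the gripper's body presses on something with over 40 N, if the wrist force passes 120 N, or if a joint passes its speed limit or range.

ROBOT

A 6-joint arm with a two-finger parallel gripper is mounted at the origin on a cart in front of the work surface, level with it; the furniture and walls round the work are solid. World frame = base frame: x ahead of the robot, y to its left, z up, the work surface at z = 0. Lengths are in m, angles in rad, forces in N, time in s.
With the tool pointing down it reaches from about 0.225 to 0.725 m from the base axis. Payload 3.1 kg.
Tool frame: the origin (TCP) lies on the centre line of the jaws, within the pads' length; the fingertips stand ctrl.tips_ahead ahead of it and the grasp point (between the pads) lies 2 mm behind it (ctrl.tips_ahead is the distance from the TCP to the fingertips, in m); z points along the fingers, y is the line along which they close (so a half turn about z gives the same grasp; the last joint's range is limited). The gripper opens to 85 mm and grips with 20 to 120 N. Pads are 22 mm wide; open, the fingers measure 114 mm over their backs; the gripper's body (76 mm by 85 mm) begins 54 mm behind the grasp point. The pads swing forward as they close: fully open they stand 13 mm farther back than shut.
Start: joints at [1.011, 0.048, 0.099, 1.622, 0, 1.443], TCP at [0.22, 0.477, 0.248] pointing down, gripper open.
Joint ranges: [-2.91, 2.91], [-0.99, 1.94], [-1.21, 1.42], [-2.12, 2.29], [-1.49, 1.47], [-3.14, 3.14]. Speed limits (rad/s): [2.79, 2.79, 3.14, 3.14, 3.14, 3.14].

INTERFACE

Orientations are given as a unit quaternion [w, x, y, z].
In Python, from station import ctrl, eyes, job gives the robot as it stands.
- The arm moves only by the tool drive_tool, never from a script. Its argument "motion" is a list of rows, each an object with "linear": the shift along the tool's x, y, z in cm, a list of three; "rotation": the turn, a rotation vector about the tool's x, y, z in rad, a list of three; "gripper": the closure, from 0 (fully open) to 1 (shut). In form: [{"linear": [dx, dy, dz], "rotation": [ax, ay, az], "gripper": gripper}, ...]. A call has 1 to 10 rows; each row is the pose to reach, as a shift and turn from the pose commanded when the call began, along the tool's axes at that moment; what a row does not reach only later rows make up. A row lasts 1/8 s, in which the tool goes at most 62.5 mm and 10.7 degrees, less where a joint would pass 70% of its speed; a pose out of reach is approached as far as the arm can. A call with a gripper value outside its range is refused whole. The fingers move at their own pace and stop on an object; "force" is the grip in N (left out, the last holds). Time passes only in rows, so rows that repeat a pose let the fingers close. It gives the time, the measured TCP pose, the force, the opening and the grip force at its end, in the units of the state.
- ctrl.observe(): the state, without advancing time (a new reading comes with each control period).
- eyes.snapshot(name): name is "scene" or "side" or "wrist"; returns a dict with "frame" (400x640x3 uint8, blue, green, red), "mtx" (3x3 intrinsics, pixels), "R" (3x3) and "t" (3): a world point X has camera coordinates R X + t; the wrist camera has in their place "tool_from_camera" (4x4, takes a point from camera to tool coordinates, whose origin is the TCP and whose axes are the flange's). Camera axes: x right, y down, z forward; pixel columns grow to the right and rows downward; lengths in m; the calibration is good to about 2 mm. A picture is of the moment at which its call begins: read the wrist's pose just before it. There is no depth.
- job.hand_in(): hands the job in; it is judged then, once.
The state is a dict: "t": time; "qpos": joint angles; "qd": joint speeds; "joint_efforts": joint torques, N m; "position": TCP position; "orientation": TCP orientation; "contact_force": force on the tool from outside, world axes, zero at the start; "torque": the same for the moment, N m; "grip_width": finger opening in m; "gripper_force": force on a finger pad.
Only numpy, scipy, OpenCV 4.12 (cv2) and the standard library are available. Lean on these libraries where they do the work, as an engineer would, in place of code of your own. Each camera call takes 0.05 s, during which the arm holds its last target. There are 200 camera calls.

## Working session

There is one attempt and no reset: what is moved stays moved. The work goes in short steps, Python scripts to look and compute and a tool call to move; the robot and the scene stay as the last step left them, time stands still between calls to the robot, and variables do not carry over. Pictures are saved under pics/ and viewed, at most 10 in all, crops included, and the job is handed in when it is done.

Besides the shell and the picture viewer there is one more tool, called after "Call:" by a JSON object that holds its "fn" and its "kwargs". drive_tool: Moves the arm, as the interface text tells. Its arguments: {"type":"object","properties":{"motion":{"type":"array","items":{"type":"object","properties":{"linear":{"type":"array","items":{"type":"number"}},"rotation":{"type":"array","items":{"type":"number"}},"gripper":{"type":"number"}}}},"force":{"type":"number"}},"required":["motion"]}

```bash
ls; mkdir -p pics; python3 - <<'E'
from station import ctrl,eyes,job
import cv2,json
print(ctrl.observe(), ctrl.tips_ahead)
for n in("scene","side","wrist"):
    s=eyes.snapshot(n); cv2.imwrite(f"pics/{n}0.png",s["frame"])
    print(n,{k:v.tolist() for k,v in s.items() if k!="frame"})
E
```

```text
pics
{'t': 0.0, 'qpos': array([ 1.01116222e+00,  4.87714417e-02,  9.75446636e-02,  1.62199624e+00,
       -2.03770330e-05,  1.44296496e+00]), 'qd': array([-0.00030616,  0.0005335 ,  0.00031919, -0.00158553, -0.00117342,
        0.00039556]), 'joint_efforts': array([ 5.78554454e-05, -3.38781631e+01,  3.20015359e+01,  2.03065836e-02,
        3.27013424e-05, -3.18167679e-06]), 'position': array([0.21943441, 0.47629466, 0.2470797 ]), 'orientation': array([-3.99310178e-04,  2.14227787e-01,  9.76782976e-01, -1.14580409e-03]), 'contact_force': array([-0.26622624,  0.05309311, -0.23746403]), 'torque': array([0.01603456, 0.00874162, 0.01881646]), 'gripper_force': 0.0, 'grip_width': 0.08537070543478008} 0.017
scene {'mtx': [[517.6756992839821, 0.0, 328.12156154458467], [0.0, 517.6756992839821, 198.85989965836572], [0.0, 0.0, 1.0]], 'R': [[0.5496468026301949, -0.8353951568885019, 0.0018232404226547708], [-0.4332146527831321, -0.28689757167104096, -0.8544090636125357], [0.7142922769933845, 0.4688333554862486, -0.5195977557795173]], 't': [-0.5121364254563398, 0.2689758636246636, 1.4634208610462895]}
side {'mtx': [[388.39483687148794, 0.0, 317.9142817197496], [0.0, 388.39483687148794, 205.32217693028338], [0.0, 0.0, 1.0]], 'R': [[-0.9954862323444956, -0.09399662367486188, -0.013107095417643008], [-0.05060677326789474, 0.6425701639099274, -0.7645538169103472], [0.08028770585819907, -0.7604394908146835, -0.6444266173099399]], 't': [0.5620112843165253, 0.2305708728565359, 1.2215696351597922]}
wrist {'mtx': [[359.53455488634944, 0.0, 313.6327897398109], [0.0, 359.53455488634944, 202.61391507690226], [0.0, 0.0, 1.0]], 'tool_from_camera': [[0.00020446981734299083, -0.9548080381419497, -0.29722309548824616, 0.07618445596525175], [0.9999999385383174, 0.00027988086679816133, -0.00021116359232448845, 0.00022226877911379894], [0.000284807752912002, -0.2972230340438333, 0.9548080366850304, -0.1255244074384918], [0.0, 0.0, 0.0, 1.0]]}
```

View pics/scene0.png

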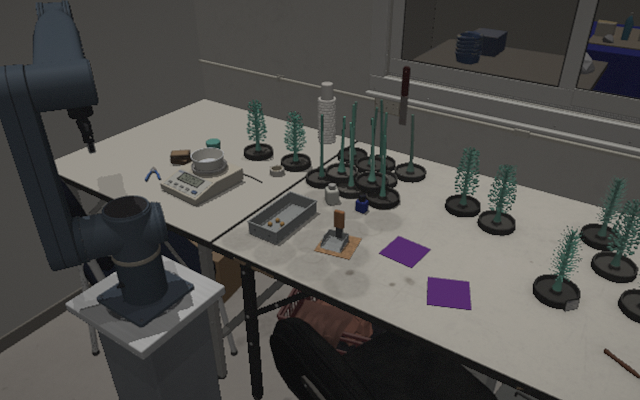

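View pics/side0.png

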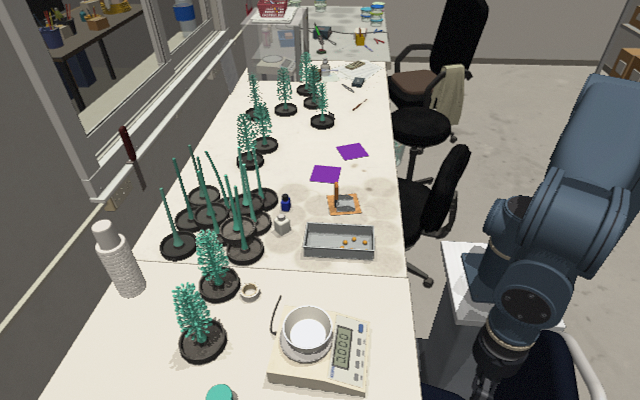

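Candidates for the mat in the scene view are the cork one at (338,243) and the purple ones at (405,251) and (448,293). I choose the cork one, which has the scoop on it. The dish is the white bowl at (208,160); the lookalike at (277,170) is the tape roll. The tray is at (283,217).

```bash
cat > h.py <<'E'
import numpy as np,cv2
from scipy.spatial.transform import Rotation as Ro
from station import ctrl,eyes,job
def cam(n):
    o=ctrl.observe(); s=eyes.snapshot(n); K=s["mtx"]
    if n=="wrist":
        T=s["tool_from_camera"]; q=o["orientation"]; Rt=Ro.from_quat(np.r_[q[1:],q[0]]).as_matrix()
        A=Rt@T[:3,:3]; c=Rt@T[:3,3]+o["position"]
    else:
        A=s["R"].T; c=-A@s["t"]
    return s["frame"],K,A,c
def ray(C,px,z):
    f,K,A,c=C; px=np.atleast_2d(np.asarray(px,float))
    d=(A@(np.linalg.inv(K)@np.c_[px,np.ones(len(px))].T)).T
    return c+d*((z-c[2])/d[:,2])[:,None]
def proj(C,X):
    f,K,A,c=C; p=(K@(A.T@(np.atleast_2d(X)-c).T)).T
    return p[:,:2]/p[:,2:]
E
python3 - <<'E'
from h import *
for n,b in(("scene",(150,130,440,290)),("side",(260,160,380,390))):
    C=cam(n); f=C[0]; hsv=cv2.cvtColor(f,cv2.COLOR_BGR2HSV)
    x0,y0,x1,y1=b
    m=cv2.inRange(hsv,(5,90,60),(22,255,255)); m2=np.zeros_like(m); m2[y0:y1,x0:x1]=m[y0:y1,x0:x1]
    k,l,st,ce=cv2.connectedComponentsWithStats(m2)
    for i in range(1,k):
        if st[i,4]>6: print(n,st[i],ce[i].round(1),ray(C,ce[i],.003).round(3))
    cv2.imwrite(f"pics/{n}c.png",cv2.resize(f[y0:y1,x0:x1],None,fx=2.6,fy=2.6,interpolation=cv2.INTER_CUBIC))
S=cam("side");
print(ray(S,[[304,223],[374,223],[374,258],[304,258]],.048).round(3))
print("dish rim",ray(S,[[306,329]],.125), "plate",ray(S,[306,345],.08))
E
python3 - <<'E'
import cv2,numpy as np
a=cv2.imread('pics/scenec.png');b=cv2.imread('pics/sidec.png')
print(a.shape,b.shape)
h=590
b=cv2.resize(b,(int(b.shape[1]*h/b.shape[0]),h)); a=cv2.resize(a[:, 250:],None,fx=.95,fy=.95)
c=np.zeros((h,a.shape[1]+b.shape[1],3),np.uint8); c[:min(h,a.shape[0]),:a.shape[1]]=a[:h]; c[:,a.shape[1]:]=b
print(c.shape); cv2.imwrite('pics/c1.png',c)
E
```

```text
scene [334 210  10  18 104] [338.9 217.7] [[ 0.627 -0.245  0.003]]
scene [276 218   3   4   9] [276.9 219.7] [[ 0.498 -0.074  0.003]]
scene [268 222   4   3  11] [269.4 223.1] [[ 0.468 -0.066  0.003]]
scene [280 222   4   4  12] [281.7 223.2] [[ 0.49  -0.101  0.003]]
scene [315 236  46  24 348] [342.6 248.6] [[ 0.483 -0.35   0.003]]
scene [216 257   8   6  10] [219.9 259.3] [[ 0.228 -0.064  0.003]]
side [327 182  35  33 348] [341.6 203. ] [[ 0.503 -0.33   0.003]]
side [352 237   4   4  15] [353.6 238.6] [[ 0.452 -0.138  0.003]]
side [343 240   4   4  15] [344.6 241.6] [[ 0.483 -0.121  0.003]]
side [363 240   4   4  13] [364.5 241.8] [[ 0.414 -0.125  0.003]]
side [340 246   4   2   7] [341.7 246.6] [[ 0.492 -0.096  0.003]]
[[ 0.628 -0.156  0.048]
 [ 0.384 -0.176  0.048]
 [ 0.387 -0.012  0.048]
 [ 0.608  0.007  0.048]]
dish rim [[0.56333421 0.30659072 0.125     ]] plate [[0.5628572  0.32323759 0.08      ]]
(416, 754, 3) (598, 312, 3)
(590, 786, 3)
```

View pics/c1.png

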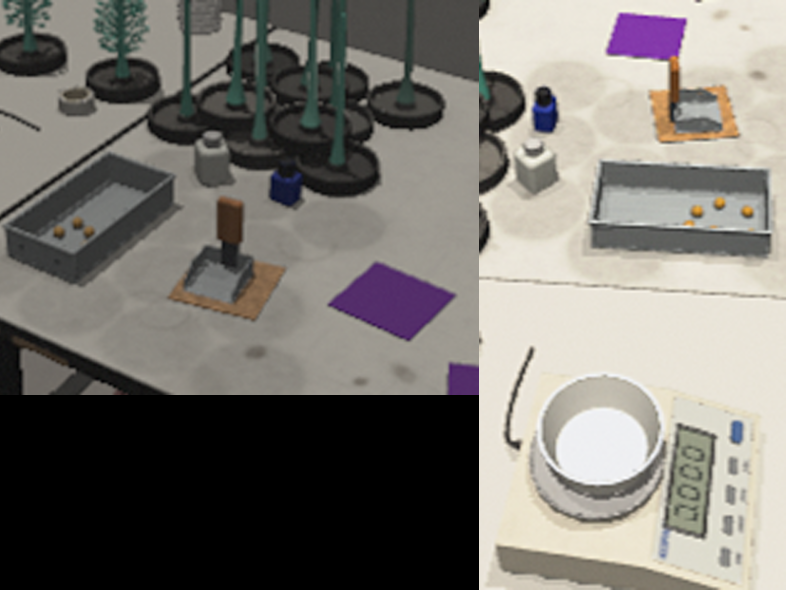

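The crop confirms it: the scoop with the wooden grip stands on the cork mat, the nuggets are at the robot end of the tray, and the dish is on the balance plate. Next I move above the tray and scoop.

Call:
{"fn": "drive_tool", "kwargs": {"motion": [{"linear": [-46.5, -53, -3.3], "rotation": [0, 0, 1.139], "gripper": 0.3}, {"linear": [-46.5, -53, -3.3], "rotation": [0, 0, 1.139], "gripper": 0.3}, {"linear": [-46.5, -53, -3.3], "rotation": [0, 0, 1.139], "gripper": 0.3}, {"linear": [-46.5, -53, -3.3], "rotation": [0, 0, 1.139], "gripper": 0.3}, {"linear": [-46.5, -53, -3.3], "rotation": [0, 0, 1.139], "gripper": 0.3}, {"linear": [-46.5, -53, -3.3], "rotation": [0, 0, 1.139], "gripper": 0.3}, {"linear": [-46.5, -53, -3.3], "rotation": [0, 0, 1.139], "gripper": 0.3}, {"linear": [-46.5, -53, -3.3], "rotation": [0, 0, 1.139], "gripper": 0.3}, {"linear": [-46.5, -53, -3.3], "rotation": [0, 0, 1.139], "gripper": 0.3}, {"linear": [-46.5, -53, -3.3], "rotation": [0, 0, 1.139], "gripper": 0.3}]}}

```text
t: 1.55
position: [0.3975, -0.124, 0.2779]
orientation: [0.001, 0.707, 0.707, 0.0]
contact_force: [0.3, 0.4, -0.6]
grip_width: 0.06
gripper_force: 0.0
```

Call:
{"fn": "drive_tool", "kwargs": {"motion": [{"linear": [-8.5, 2, 0], "rotation": [0, 0, 0], "gripper": 0.3}, {"linear": [-8.5, 2, 0], "rotation": [0, 0, 0], "gripper": 0.3}, {"linear": [-8.5, 2, 0], "rotation": [0, 0, 0], "gripper": 0.3}, {"linear": [-8.5, 2, 0], "rotation": [0, 0, 0], "gripper": 0.3}]}}

```text
t: 2.05
position: [0.417, -0.206, 0.2776]
orientation: [-0.0, 0.707, 0.707, 0.0]
contact_force: [-0.6, -1.0, -0.2]
grip_width: 0.0599
gripper_force: 0.0
```

```bash
python3 - <<'E'
from h import *
import pickle
C=cam("wrist"); pickle.dump(C,open("w1.pkl","wb"));cv2.imwrite("pics/w1.png",C[0]); o=ctrl.observe(); print(o["position"],o["qpos"],C[3])
hsv=cv2.cvtColor(C[0],cv2.COLOR_BGR2HSV)
m=cv2.inRange(hsv,(5,90,60),(25,255,255))
k,l,st,ce=cv2.connectedComponentsWithStats(m)
for i in range(1,k):
    if st[i,4]>20: print(st[i],ce[i].round(1),ray(C,ce[i],.01).round(3))
E
```

```text
[ 0.41710162 -0.20566304  0.27774984] [-6.02681283e-01 -9.76705934e-02  1.51788019e-02  1.68385831e+00
  3.56737146e-04  9.66960491e-01] [ 0.41685495 -0.1298635   0.40317118]
[301  27  15  17 191] [307.7  34.6] [[ 0.411 -0.076  0.01 ]]
[349  27  15  18 192] [356.   35.3] [[ 0.459 -0.077  0.01 ]]
[381  35  15  16 190] [388.2  42.5] [[ 0.492 -0.083  0.01 ]]
[370  65  15  15 177] [377.   72.2] [[ 0.482 -0.111  0.01 ]]
[305  71  14  15 170] [311.6  77.6] [[ 0.415 -0.117  0.01 ]]
[341  83  14  16 171] [347.7  90.4] [[ 0.452 -0.129  0.01 ]]
[ 323  205  114  103 3531] [372.7 250.6] [[ 0.487 -0.312  0.01 ]]
```

View pics/w1.png

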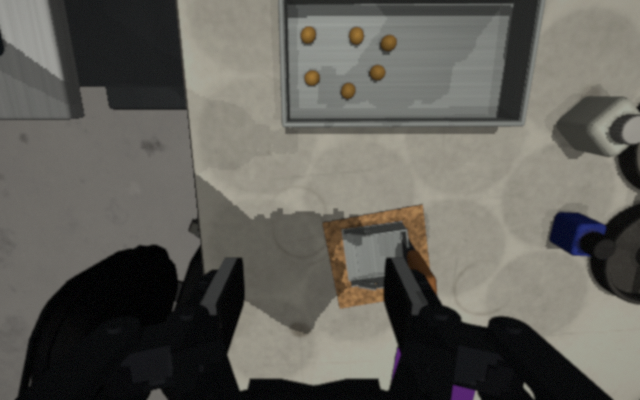

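The wrist view shows six nuggets in the tray at the robot end (x≈0.41–0.49, y≈-0.13…-0.08). The cork mat has corners (323,220), (424,205), (437,290) and (341,307), with the scoop mouth to the left. I'll crop it closer and measure.

```bash
python3 - <<'E'
from h import *
import pickle
C=pickle.load(open("w1.pkl","rb"))
m=ray(C,[[323,220],[424,205],[437,290],[341,307]],.003);print(m.round(4),m.mean(0))
print("tray top",ray(C,[[284,128],[523,124]],.048).round(4), "inner floor", ray(C,[[290,119],[500,117]],.003).round(4))
hsv=cv2.cvtColor(C[0],cv2.COLOR_BGR2HSV)
a=cv2.resize(C[0][190:330,310:450],None,fx=4,fy=4,interpolation=cv2.INTER_CUBIC)
cv2.imwrite("pics/c2.png",cv2.convertScaleAbs(a,alpha=1.6,beta=20))
E
```

```text
[[ 0.4279 -0.2757  0.003 ]
 [ 0.5457 -0.257   0.003 ]
 [ 0.5724 -0.3694  0.003 ]
 [ 0.4519 -0.3942  0.003 ]] [ 0.49948645 -0.32406425  0.003     ]
tray top [[ 0.388  -0.1643  0.048 ]
 [ 0.6195 -0.1603  0.048 ]] inner floor [[ 0.3911 -0.159   0.003 ]
 [ 0.619  -0.1568  0.003 ]]
```

View pics/c2.png

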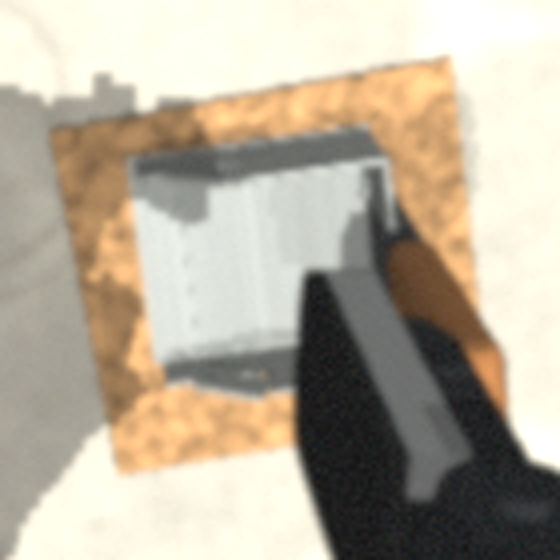

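```bash
python3 - <<'E'
from h import *
import pickle
C=pickle.load(open("w1.pkl","rb"))
p=np.array([[130,158],[365,128],[158,360]])/4+[310,190]
q=ray(C,p,.003);print(q.round(4)); d=q[1]-q[0]; print(np.hypot(*d[:2]),np.arctan2(d[1],d[0])); e=q[2]-q[0]; print(np.hypot(*e[:2]),np.arctan2(e[0],-e[1]))
a=(np.arctan2(d[1],d[0])+np.arctan2(e[0],-e[1]))/2
ux=np.array([np.cos(a),np.sin(a)]);uy=np.array([-ux[1],ux[0]])
print("origin",q[0,:2]+36*.001*ux-.035*uy,"grip",q[0,:2]+.072*ux-.035*uy,a)
E
```

```text
[[ 0.4513 -0.2877  0.003 ]
 [ 0.5207 -0.2782  0.003 ]
 [ 0.4617 -0.3553  0.003 ]]
0.07005715759961229 0.13708693657312057
0.06840158577098977 0.1524688433616033
origin [ 0.49195011 -0.31717029] grip [ 0.52757348 -0.31197647] 0.14477788996736193
```

Call:
{"fn": "drive_tool", "kwargs": {"motion": [{"linear": [-10.6, 11.1, 10.5], "rotation": [0, 0, -0.145], "gripper": 0.3}, {"linear": [-10.6, 11.1, 10.5], "rotation": [0, 0, -0.145], "gripper": 0.3}, {"linear": [-10.6, 11.1, 10.5], "rotation": [0, 0, -0.145], "gripper": 0.3}, {"linear": [-10.6, 11.1, 10.5], "rotation": [0, 0, -0.145], "gripper": 0.3}, {"linear": [-10.6, 11.1, 10.5], "rotation": [0, 0, -0.145], "gripper": 0.3}]}}

```text
t: 2.72
position: [0.5282, -0.3112, 0.1728]
orientation: [-0.001, 0.653, 0.757, 0.0]
contact_force: [-0.6, 0.6, 0.4]
grip_width: 0.0597
gripper_force: 0.0
```

```bash
python3 - <<'E'
from h import *
C=cam("wrist"); o=ctrl.observe(); print(o["position"],o["orientation"])
hsv=cv2.cvtColor(C[0],cv2.COLOR_BGR2HSV)
gr=[.5276,-.312]; 
print("expected grip top corners",proj(C,[[gr[0]+sx*.007*.99-sy*.018*.145,gr[1]+sx*.007*.145+sy*.018,.109] for sx in(-1,1) for sy in(-1,1)]).round())
cv2.imwrite("pics/w2.png",C[0])
E
```

```text
[ 0.528574   -0.31160321  0.17462141] [1.05900679e-03 6.53437726e-01 7.56979519e-01 1.57039762e-04]
expected grip top corners [[301. 262.]
 [300. 202.]
 [325. 262.]
 [325. 202.]]
```

View pics/w2.png

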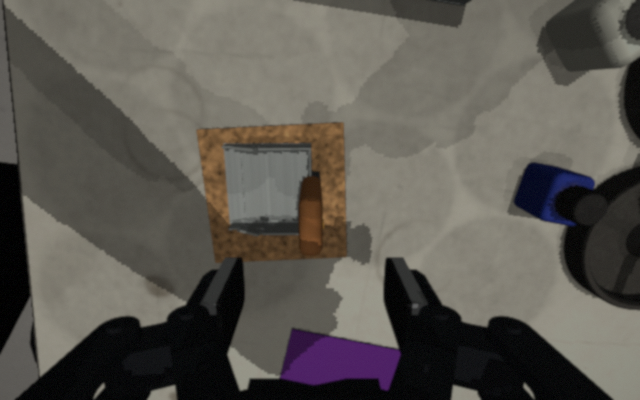

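The grip sits centred between the fingers, at columns 302–322 and rows 178–255. I descend and grip it.

Call:
{"fn": "drive_tool", "kwargs": {"motion": [{"linear": [0.3, 0, 5], "rotation": [0, 0, 0], "gripper": 0.3}, {"linear": [0.3, 0, 8], "rotation": [0, 0, 0], "gripper": 0.3}, {"linear": [0.3, 0, 8.8], "rotation": [0, 0, 0], "gripper": 0.3}, {"linear": [0.3, 0, 8.8], "rotation": [0, 0, 0], "gripper": 0.3}, {"linear": [0.3, 0, 8.8], "rotation": [0, 0, 0], "gripper": 0.95}, {"linear": [0.3, 0, 8.8], "rotation": [0, 0, 0], "gripper": 0.95}, {"linear": [0.3, 0, 8.8], "rotation": [0, 0, 0], "gripper": 0.95}, {"linear": [0.3, 0, 8.8], "rotation": [0, 0, 0], "gripper": 0.95}, {"linear": [0.3, 0, 8.8], "rotation": [0, 0, 0], "gripper": 0.95}, {"linear": [0.3, 0, 8.8], "rotation": [0, 0, 0], "gripper": 0.95}], "force": 80}}

```text
t: 4.03
position: [0.5281, -0.3106, 0.0863]
orientation: [0.001, 0.654, 0.756, -0.0]
contact_force: [-1.8, -0.1, 5.7]
grip_width: 0.0133
gripper_force: 78.2
```

Call:
{"fn": "drive_tool", "kwargs": {"motion": [{"linear": [0, 0, -3], "rotation": [0, 0, 0], "gripper": 0.95}, {"linear": [0, 0, -6.9], "rotation": [0, 0, 0], "gripper": 0.95}, {"linear": [4, 2, -6.9], "rotation": [0, 0, 0.05], "gripper": 0.95}, {"linear": [9, 4.6, -6.9], "rotation": [0, 0, 0.128], "gripper": 0.95}, {"linear": [14, 7.2, -6.9], "rotation": [0, 0, 0.128], "gripper": 0.95}, {"linear": [18, 9.3, -6.9], "rotation": [0, 0, 0.128], "gripper": 0.95}, {"linear": [19.55, 10, -6.9], "rotation": [0, 0, 0.128], "gripper": 0.95}, {"linear": [19.55, 10, -6.9], "rotation": [0, 0, 0.128], "gripper": 0.95}, {"linear": [19.55, 10, -6.9], "rotation": [0, 0, 0.128], "gripper": 0.95}]}}

```text
t: 5.15
position: [0.5981, -0.1032, 0.1532]
orientation: [-0.0, 0.702, 0.713, -0.001]
contact_force: [-0.0, -0.0, -1.6]
grip_width: 0.0134
gripper_force: 77.9
```

```bash
python3 - <<'E'
from h import *
C=cam("wrist"); S=cam("scene"); D=cam("side"); o=ctrl.observe(); print(o["position"],o["orientation"],o["qpos"])
c,a=np.array([.503,-.1043]),.017
R=np.array([[np.cos(a),-np.sin(a)],[np.sin(a),np.cos(a)]])
P=[np.r_[c+R@[sx*.115,sy*.058],.048] for sx,sy in((-1,-1),(1,-1),(1,1),(-1,1))]
W=C[0].copy(); cv2.polylines(W,[proj(C,P).round().astype(int)],True,(0,0,255),1)
V=D[0].copy(); cv2.polylines(V,[proj(D,P).round().astype(int)],True,(0,0,255),1)
cv2.imwrite("pics/w3.png",np.vstack([W, np.hstack([cv2.resize(V[150:275,260:400],None,fx=2,fy=2)[:200], np.zeros((200,360,3),np.uint8)])]))
E
```

```text
[ 0.59819264 -0.10342964  0.15346952] [ 3.54097813e-05  7.01868146e-01  7.12306865e-01 -1.83869549e-04] [-2.81460303e-01  2.60883717e-01  1.49021055e-01  1.45904659e+00
 -3.57065099e-04  1.27457333e+00]
```

View pics/w3.png

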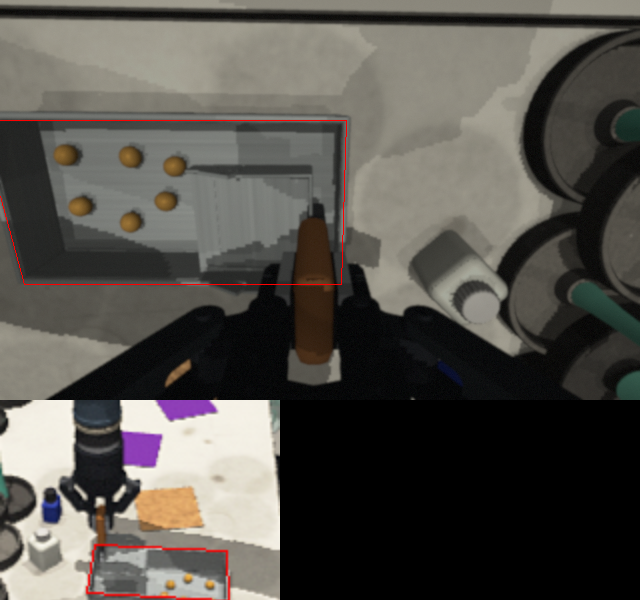

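The wrist view shows the tray outline fitting to about 2 mm, six nuggets left of the scoop at columns 65–175, and the scoop firmly held. I lower it now.

Call:
{"fn": "drive_tool", "kwargs": {"motion": [{"linear": [0.1, 0, 4], "rotation": [0, 0, 0], "gripper": 0.95}, {"linear": [0.1, 0, 6], "rotation": [-0.015, 0, 0], "gripper": 0.95}, {"linear": [0.1, 0, 6.6], "rotation": [-0.015, 0, 0], "gripper": 0.95}, {"linear": [0.1, 0, 6.8], "rotation": [-0.015, 0, 0], "gripper": 0.95}, {"linear": [0.1, 0, 6.8], "rotation": [-0.015, 0, 0], "gripper": 0.95}]}}

```text
t: 5.92
position: [0.5994, -0.1015, 0.0868]
orientation: [0.006, 0.701, 0.713, 0.006]
contact_force: [-0.2, 0.6, -0.4]
grip_width: 0.013
gripper_force: 78.0
```

Call:
{"fn": "drive_tool", "kwargs": {"motion": [{"linear": [0, -0.5, 0.1], "rotation": [0, 0, 0], "gripper": 0.95}, {"linear": [0, -2, 0.07], "rotation": [0, 0, 0], "gripper": 0.95}, {"linear": [0, -3.5, 0.05], "rotation": [0, 0, 0], "gripper": 0.95}, {"linear": [0, -5, 0.02], "rotation": [0, 0, 0], "gripper": 0.95}, {"linear": [0, -6.5, 0], "rotation": [0, 0, 0], "gripper": 0.95}, {"linear": [0, -8, -0.02], "rotation": [0, 0, 0], "gripper": 0.95}, {"linear": [0, -9.5, -0.05], "rotation": [0, 0, 0], "gripper": 0.95}, {"linear": [0, -11, -0.07], "rotation": [0, 0, 0], "gripper": 0.95}, {"linear": [0, -12.3, -0.09], "rotation": [0, 0, 0], "gripper": 0.95}, {"linear": [0, -13.2, -0.1], "rotation": [0, 0, 0], "gripper": 0.95}]}}

```text
t: 7.18
position: [0.4717, -0.1044, 0.088]
orientation: [0.011, 0.701, 0.713, 0.009]
contact_force: [12.9, -1.4, 2.8]
grip_width: 0.0134
gripper_force: 78.8
```

```bash
python3 - <<'E'
from h import *
C=cam("wrist"); o=ctrl.observe(); print(o["position"],o["orientation"],o["contact_force"])
cv2.imwrite("pics/w4.png",cv2.resize(C[0][0:400,50:450],None,fx=1.4,fy=1.4))
E
```

```text
[ 0.47132194 -0.10469306  0.08828152] [0.01147931 0.70122465 0.71279032 0.00906522] [ 5.86839758 -0.98981081  1.51603108]
```

View pics/w4.png

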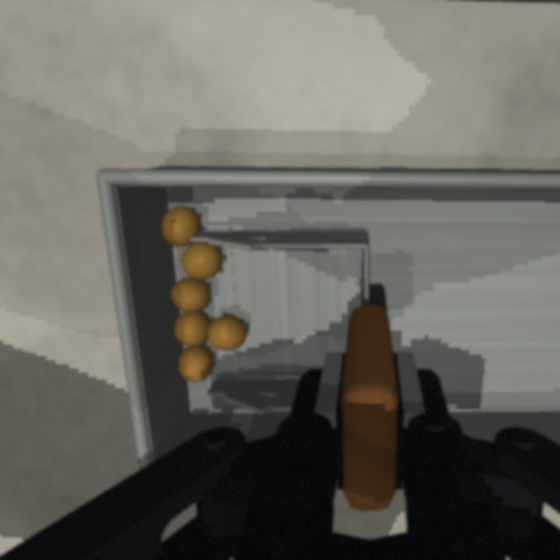

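Four or five nuggets are at or in the mouth; one at (180,225) is outside the pan's left corner. I slide slightly sideways away from it and advance the last few millimetres.

Call:
{"fn": "drive_tool", "kwargs": {"motion": [{"linear": [-0.2, 0.2, -0.05], "rotation": [0, 0, 0], "gripper": 0.95}, {"linear": [-0.5, 0.1, 0], "rotation": [0, 0, 0], "gripper": 0.95}, {"linear": [-0.5, -0.2, 0], "rotation": [0, 0, 0], "gripper": 0.95}, {"linear": [-0.5, -0.6, 0], "rotation": [0, 0, 0], "gripper": 0.95}, {"linear": [-0.5, -0.7, 0], "rotation": [0, 0, 0], "gripper": 0.95}]}}

```text
t: 7.85
position: [0.4621, -0.109, 0.0873]
orientation: [0.008, 0.701, 0.713, 0.007]
contact_force: [4.0, 0.5, 8.3]
grip_width: 0.0132
gripper_force: 79.8
```

```bash
python3 - <<'E'
from h import *
C=cam("wrist"); o=ctrl.observe(); print(o["position"],o["orientation"],o["contact_force"])
cv2.imwrite("pics/w5.png",cv2.resize(C[0][80:400,80:400],None,fx=1.6,fy=1.6))
E
```

```text
[ 0.46214152 -0.10904214  0.08729449] [0.00819022 0.70098787 0.71309224 0.00695573] [4.09894109 0.20404484 7.7460272 ]
```

View pics/w5.png

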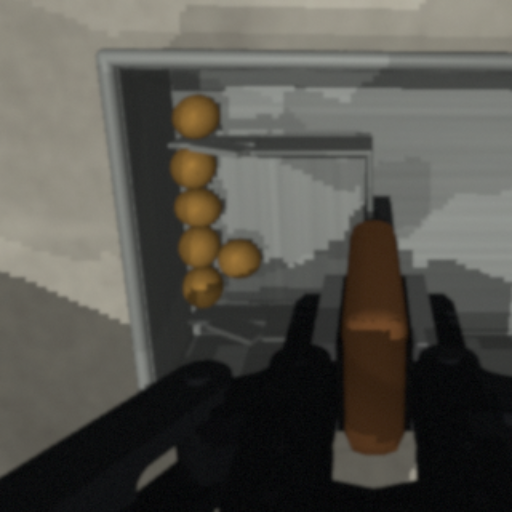

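Five nuggets are in the pan and the sixth is outside it at (195,115). I tilt the mouth up about the rear edge.

Call:
{"fn": "drive_tool", "kwargs": {"motion": [{"linear": [0, 0.42, 0], "rotation": [0.05, 0, 0], "gripper": 0.95}, {"linear": [0, 0.83, 0], "rotation": [0.1, 0, 0], "gripper": 0.95}, {"linear": [0, 1.24, 0], "rotation": [0.15, 0, 0], "gripper": 0.95}, {"linear": [0, 1.65, 0.05], "rotation": [0.2, 0, 0], "gripper": 0.95}, {"linear": [0, 2.05, 0.1], "rotation": [0.25, 0, 0], "gripper": 0.95}, {"linear": [0, 2.45, 0.2], "rotation": [0.3, 0, 0], "gripper": 0.95}, {"linear": [0, 2.85, 0.3], "rotation": [0.35, 0, 0], "gripper": 0.95}, {"linear": [0, 3.23, 0.4], "rotation": [0.4, 0, 0], "gripper": 0.95}, {"linear": [0, 3.23, 0.3], "rotation": [0.4, 0, 0], "gripper": 0.95}, {"linear": [0, 3.23, 0.2], "rotation": [0.4, 0, 0], "gripper": 0.95}]}}

```text
t: 9.15
position: [0.4911, -0.1074, 0.0818]
orientation: [-0.135, 0.688, 0.7, -0.137]
contact_force: [0.6, -0.3, -3.1]
grip_width: 0.0135
gripper_force: 78.6
```

```bash
python3 - <<'E'
from h import *
C=cam("wrist"); o=ctrl.observe(); print(o["position"],o["orientation"],o["contact_force"],o["qpos"])
q=o["orientation"];print(Ro.from_quat(np.r_[q[1:],q[0]]).as_matrix().round(3))
hsv=cv2.cvtColor(C[0],cv2.COLOR_BGR2HSV); m=cv2.inRange(hsv,(5,90,60),(25,255,255))
k,l,st,ce=cv2.connectedComponentsWithStats(m); print([(st[i].tolist()) for i in range(1,k) if st[i,4]>40])
cv2.imwrite("pics/w6.png",C[0][0:400,50:450])
# dish rim & foot from fixed cams: bright interior
D=cam("side");f=D[0];g=cv2.cvtColor(f,cv2.COLOR_BGR2GRAY)
w=np.zeros_like(g);w[315:352,285:327]=255; m=cv2.inRange(cv2.GaussianBlur(g,(3,3),0),225,255)&w
c=max(cv2.findContours(m,0,2)[0],key=cv2.contourArea); e=cv2.fitEllipse(c); print(e, ray(D,[e[0]],.085).round(4))
cv2.imwrite("pics/dish.png",cv2.resize(f[290:380,260:360],None,fx=4,fy=4))
E
```

```text
[ 0.49103452 -0.10744695  0.08213372] [-0.13501278  0.68798667  0.69981305 -0.13677569] [ 0.41923645  0.72373453 -2.25630585] [-0.28286777  0.4223995   0.14967747  1.66937561 -0.1109346   1.29174125]
[[-0.017  0.926 -0.377]
 [ 1.     0.016 -0.006]
 [ 0.001 -0.377 -0.926]]
[[211, 140, 26, 24, 475], [259, 178, 74, 141, 4490], [296, 328, 36, 36, 841]]
((307.457275390625, 333.7088317871094), (29.49675750732422, 35.059661865234375), 83.21208953857422) [[0.5623 0.2948 0.085 ]]
```

View pics/w6.png

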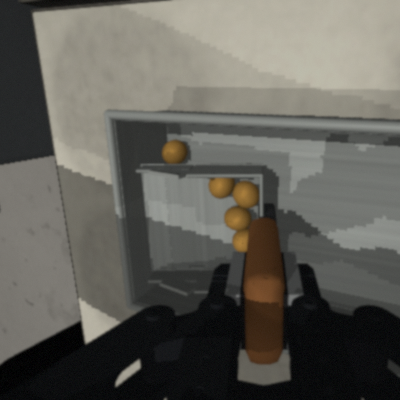

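The view shows at least four nuggets, probably five, resting against the pan's rear wall at (221–246,187–240). One is left in the tray at (175,151). Next I lift and work out the carry.

Call:
{"fn": "drive_tool", "kwargs": {"motion": [{"linear": [0, -0.7, -1.8], "rotation": [0, 0, 0], "gripper": 0.95}, {"linear": [0, -1.8, -4.5], "rotation": [0, 0, 0], "gripper": 0.95}, {"linear": [0, -3.3, -8], "rotation": [0, 0, 0], "gripper": 0.95}, {"linear": [0, -4.9, -12], "rotation": [0, 0, 0], "gripper": 0.95}, {"linear": [0, -6.5, -16], "rotation": [0, 0, 0], "gripper": 0.95}, {"linear": [0, -6.9, -17], "rotation": [0, 0, 0], "gripper": 0.95}, {"linear": [0, -6.9, -17], "rotation": [0, 0, 0], "gripper": 0.95}]}}

```text
t: 10.12
position: [0.4923, -0.1078, 0.2669]
orientation: [-0.133, 0.688, 0.7, -0.136]
contact_force: [-0.6, -0.4, -3.1]
grip_width: 0.0134
gripper_force: 78.6
```

```bash
cat >> h.py <<'E'
def pose(M,psi,phi):
    u=np.array([np.cos(psi),np.sin(psi),0]);k=np.array([0,0,1.])
    xs=np.cos(phi)*u+np.sin(phi)*k; zs=-np.sin(phi)*u+np.cos(phi)*k
    R=np.c_[np.cross(xs,-zs),xs,-zs]
    return M+.072*xs+.083*zs,R
def cur():
    o=ctrl.observe();q=o["orientation"]; return o["position"],Ro.from_quat(np.r_[q[1:],q[0]]).as_matrix()
def delta(p,R,p0=None,R0=None):
    if p0 is None: p0,R0=cur()
    return (R0.T@(p-p0)*100).round(2),Ro.from_matrix(R0.T@R).as_rotvec().round(3)
E
python3 - <<'E'
from h import *
S=cam("scene");D=cam("side")
print("rim",ray(S,[[208.5,156]],.125),ray(D,[[307.2,328]],.125))
def mask(C,b):
    x0,y0,x1,y1=b; g=cv2.cvtColor(C[0],cv2.COLOR_BGR2HSV)[y0:y1,x0:x1]
    return g
# nuggets seen
for n,C in(("scene",S),("side",D)):
    m=cv2.inRange(cv2.cvtColor(C[0],cv2.COLOR_BGR2HSV),(8,120,90),(25,255,255));k,l,st,ce=cv2.connectedComponentsWithStats(m)
    print(n,[st[i].tolist() for i in range(1,k) if 4<st[i,4]<200 and 200<ce[i][0]<420 and ce[i][1]>100])
C=np.array([.562,.305]); psi=-.9
p0,R0=cur();print(p0,ctrl.observe()["qpos"])
u=np.array([np.cos(psi),np.sin(psi)])
M=np.r_[C+.015*u,.175]
print("carry",delta(*pose(M,psi,-.385)),pose(M,psi,-.385)[0])
E
```

```text
rim [[0.55404111 0.28500574 0.125     ]] [[0.56071737 0.30358567 0.125     ]]
scene [[263, 173, 10, 4, 19]]
side [[354, 194, 5, 9, 35]]
[ 0.49145084 -0.10754337  0.2646666 ] [-0.28279027  0.3994172   0.4836427   2.02694735 -0.11098617  1.29182222]
carry (array([32.16, 15.05, -1.81]), array([-0.003,  0.345,  0.85 ])) [0.63218032 0.21656169 0.22488401]
```

```bash
python3 - <<'E'
import cv2,numpy as np
from h import *
for n,rows,cols,x0,x1,y0,y1 in(("scene0",(154,157,160),(204,208,212),183,234,144,180),("side0",(322,326,330),(302,307,312),275,340,298,365)):
    g=cv2.cvtColor(cv2.imread(f"pics/{n}.png"),cv2.COLOR_BGR2GRAY).astype(int)
    for r in rows: print(n,"row",r,x0,*g[r,x0:x1])
    for c in cols: print(n,"col",c,y0,*g[y0:y1,c])
E
```

```text
scene0 row 154 183 85 83 81 77 72 53 42 117 155 110 84 90 92 94 94 100 100 101 102 101 104 105 106 106 109 109 111 110 109 111 112 112 113 113 112 110 111 111 108 126 150 148 149 149 150 151 150 149 150 150 150
scene0 row 157 183 30 34 36 33 33 30 23 93 128 95 87 92 91 91 96 97 101 101 103 105 104 106 107 108 108 108 106 106 106 107 109 111 113 113 114 113 121 131 113 85 114 154 152 151 151 151 151 150 150 150 151
scene0 row 160 183 59 73 75 58 28 27 33 28 35 73 100 113 120 121 102 91 107 135 153 160 169 168 169 168 168 169 168 168 170 167 154 140 123 104 88 67 66 66 63 67 91 105 112 141 151 151 150 151 150 149 151
scene0 col 204 144 151 151 152 149 119 101 102 104 105 104 105 106 107 106 103 150 168 172 118 72 75 77 76 76 76 76 69 75 63 63 64 62 77 78 131 142
scene0 col 208 144 77 48 40 104 110 105 104 106 109 109 109 109 109 108 151 167 169 153 104 73 77 78 77 76 74 78 69 73 63 57 62 62 75 81 136 152
scene0 col 212 144 78 51 48 109 116 111 110 110 111 109 111 112 112 107 149 169 167 117 70 74 74 76 75 74 74 73 62 71 60 58 63 68 80 109 142 152
side0 row 322 275 228 228 229 228 228 2
[... 943 characters left out ...]
40 239 240 239 240 239 239 240 239 240 239 240 239 239 240 239 234 230 99 106 115 133 102 177 172 174 171 174 194 191 167 96 110 194
side0 col 307 298 228 228 229 228 227 229 231 236 225 184 188 187 187 188 189 189 189 191 192 192 202 242 239 239 240 239 239 239 239 240 239 239 239 239 240 239 240 239 239 239 240 240 240 239 239 239 239 239 238 235 240 114 105 110 105 84 103 177 174 172 174 175 187 149 85 111 192
side0 col 312 298 228 229 229 228 228 228 229 235 238 180 186 188 188 186 187 188 187 191 191 193 198 230 241 239 239 240 239 239 240 239 239 239 240 239 240 240 239 239 239 239 239 239 239 239 239 239 239 239 240 238 205 101 105 103 89 102 179 175 171 174 173 171 162 94 102 163 188
```

```bash
python3 - <<'E'
from h import *
S=cam("scene");D=cam("side")
for C,p in((D,[[307.5,304.5],[307.5,349],[282.5,327],[333,327]]),(S,[[207.5,147],[207.5,162],[190,154.5],[224,154.5]])):
    q=ray(C,p,.125);print(q.round(3).tolist(),q[:2].mean(0).round(3),q[2:].mean(0).round(3))
E
```

```text
[[0.568, 0.235, 0.125], [0.554, 0.359, 0.125], [0.622, 0.306, 0.125], [0.498, 0.295, 0.125]] [0.561 0.297 0.125] [0.56  0.301 0.125]
[[0.608, 0.343, 0.125], [0.517, 0.253, 0.125], [0.525, 0.352, 0.125], [0.595, 0.246, 0.125]] [0.562 0.298 0.125] [0.56  0.299 0.125]
```

Call:
{"fn": "drive_tool", "kwargs": {"motion": [{"linear": [1.5, 0.8, -0.1], "rotation": [0, 0.017, 0.042], "gripper": 0.95}, {"linear": [4.5, 2.2, -0.3], "rotation": [0, 0.052, 0.127], "gripper": 0.95}, {"linear": [8.5, 4.1, -0.5], "rotation": [0, 0.093, 0.23], "gripper": 0.95}, {"linear": [13, 6.2, -0.75], "rotation": [0, 0.142, 0.35], "gripper": 0.95}, {"linear": [17.5, 8.4, -1], "rotation": [0, 0.19, 0.47], "gripper": 0.95}, {"linear": [22, 10.5, -1.25], "rotation": [0, 0.24, 0.59], "gripper": 0.95}, {"linear": [26, 12.4, -1.5], "rotation": [0, 0.284, 0.7], "gripper": 0.95}, {"linear": [29.3, 14, -1.7], "rotation": [0, 0.32, 0.79], "gripper": 0.95}, {"linear": [31, 14.8, -1.8], "rotation": [0, 0.34, 0.838], "gripper": 0.95}, {"linear": [31.5, 15, -1.8], "rotation": [0, 0.345, 0.85], "gripper": 0.95}]}}

```text
t: 11.58
position: [0.6313, 0.2104, 0.2244]
orientation: [-0.181, 0.927, 0.323, -0.065]
contact_force: [-0.4, -1.0, -2.4]
grip_width: 0.013
gripper_force: 78.5
```

```bash
python3 - <<'E'
from h import *
p0,R0=cur(); o=ctrl.observe();print(p0,o["qpos"],o["contact_force"],R0.round(3).tolist())
C=np.array([.561,.298]); psi=-.9
u=np.array([np.cos(psi),np.sin(psi)])
for z,phi in((.175,-.385),(.155,-.2),(.14,-.05),(.135,.0),(.132,.1),(.132,.2),(.132,.3),(.132,.4),(.132,.6),(.135,.8)):
    print(z,phi,*[a.tolist() for a in delta(*pose(np.r_[C+.015*u,z],psi,phi))])
I=cam("wrist")[0];m=cv2.inRange(cv2.cvtColor(I,cv2.COLOR_BGR2HSV),(5,90,60),(25,255,255));k,l,st,ce=cv2.connectedComponentsWithStats(m); print([(st[i].tolist()) for i in range(1,k) if st[i,4]>40])
E
```

```text
[0.63131558 0.21038976 0.22436569] [0.0794047  0.65747814 0.77187578 1.91162774 0.3161702  2.51339568] [-0.40472073 -0.95668159 -2.39895759] [[0.783, 0.576, -0.237], [0.623, -0.726, 0.293], [-0.004, -0.377, -0.926]]
0.175 -0.385 [-0.06, 0.03, -0.07] [-0.002, 0.004, -0.0]
0.155 -0.2 [-0.06, -0.86, 0.6] [-0.187, 0.004, 0.0]
0.14 -0.05 [-0.06, -1.78, 1.27] [-0.337, 0.004, 0.0]
0.135 0.0 [-0.06, -2.11, 1.55] [-0.387, 0.004, 0.001]
0.132 0.1 [-0.06, -3.05, 1.52] [-0.487, 0.004, 0.001]
0.132 0.2 [-0.06, -4.13, 1.33] [-0.587, 0.004, 0.001]
0.132 0.3 [-0.06, -5.23, 1.24] [-0.687, 0.004, 0.001]
0.132 0.4 [-0.06, -6.32, 1.27] [-0.787, 0.004, 0.001]
0.132 0.6 [-0.06, -8.49, 1.64] [-0.987, 0.004, 0.002]
0.135 0.8 [-0.06, -10.64, 2.16] [-1.187, 0.003, 0.002]
[[162, 0, 17, 13, 137], [257, 178, 24, 21, 433], [282, 178, 49, 123, 2784]]
```

Call:
{"fn": "drive_tool", "kwargs": {"motion": [{"linear": [0, -0.4, 0.2], "rotation": [-0.09, 0, 0], "gripper": 0.95}, {"linear": [0, -0.86, 0.6], "rotation": [-0.187, 0, 0], "gripper": 0.95}, {"linear": [0, -1.4, 0.95], "rotation": [-0.27, 0, 0], "gripper": 0.95}, {"linear": [0, -1.78, 1.27], "rotation": [-0.337, 0, 0], "gripper": 0.95}, {"linear": [0, -2.11, 1.55], "rotation": [-0.387, 0, 0], "gripper": 0.95}, {"linear": [0, -2.6, 1.54], "rotation": [-0.437, 0, 0], "gripper": 0.95}, {"linear": [0, -3.05, 1.52], "rotation": [-0.487, 0, 0], "gripper": 0.95}, {"linear": [0, -3.6, 1.42], "rotation": [-0.537, 0, 0], "gripper": 0.95}, {"linear": [0, -4.13, 1.33], "rotation": [-0.587, 0, 0], "gripper": 0.95}, {"linear": [0, -4.13, 1.33], "rotation": [-0.587, 0, 0], "gripper": 0.95}]}}

```text
t: 12.88
position: [0.6041, 0.2436, 0.2296]
orientation: [0.095, 0.939, 0.328, 0.032]
contact_force: [-0.2, 0.0, -3.0]
grip_width: 0.0133
gripper_force: 78.4
```

```bash
cat > st.py <<'E'
from h import *
def blobs():
    for n,b in(("side",(270,290,420,380)),("scene",(170,130,260,190))):
        I=cam(n)[0]; x0,y0,x1,y1=b
        m=cv2.inRange(cv2.cvtColor(I,cv2.COLOR_BGR2HSV),(8,110,80),(25,255,255))[y0:y1,x0:x1];k,l,st,ce=cv2.connectedComponentsWithStats(m)
        print(n,[(ce[i]+[x0,y0]).round().tolist()+[int(st[i,4])] for i in range(1,k) if st[i,4]>3])
E
python3 - <<'E'
from st import *
p0,R0=cur(); o=ctrl.observe();print(p0,o["qpos"],o["contact_force"]); blobs()
C=np.array([.561,.298]); psi=-.9
u=np.array([np.cos(psi),np.sin(psi)])
for z,phi in((.132,.2),(.132,.3),(.132,.4),(.132,.6),(.135,.8),(.135,.95)):
    print(z,phi,*[a.tolist() for a in delta(*pose(np.r_[C+.015*u,z],psi,phi))])
E
```

```text
[0.60413909 0.2436066  0.22959458] [ 0.36781357  0.32676925  0.36842014  1.55305549 -0.19165325  2.83183485] [-0.23082687  0.01311779 -2.98374917]
side [[287.0, 290.0, 7], [294.0, 301.0, 105], [291.0, 312.0, 29]]
scene [[222.0, 144.0, 10], [215.0, 146.0, 8]]
0.132 0.2 [-0.02, -0.18, 0.15] [0.001, 0.001, -0.0]
0.132 0.3 [-0.02, -1.04, -0.53] [-0.099, 0.001, -0.0]
0.132 0.4 [-0.02, -1.97, -1.12] [-0.199, 0.001, -0.0]
0.132 0.6 [-0.02, -3.98, -2.0] [-0.399, 0.001, -0.0]
0.135 0.8 [-0.03, -6.06, -2.77] [-0.599, 0.001, -0.0]
0.135 0.95 [-0.03, -7.71, -2.83] [-0.749, 0.001, 0.0]
```

Call:
{"fn": "drive_tool", "kwargs": {"motion": [{"linear": [0, -0.4, -0.1], "rotation": [-0.033, 0, 0], "gripper": 0.95}, {"linear": [0, -0.75, -0.3], "rotation": [-0.066, 0, 0], "gripper": 0.95}, {"linear": [0, -1.04, -0.53], "rotation": [-0.099, 0, 0], "gripper": 0.95}, {"linear": [0, -1.35, -0.73], "rotation": [-0.133, 0, 0], "gripper": 0.95}, {"linear": [0, -1.65, -0.92], "rotation": [-0.166, 0, 0], "gripper": 0.95}, {"linear": [0, -1.97, -1.12], "rotation": [-0.199, 0, 0], "gripper": 0.95}, {"linear": [0, -1.97, -1.12], "rotation": [-0.199, 0, 0], "gripper": 0.95}, {"linear": [0, -1.97, -1.12], "rotation": [-0.199, 0, 0], "gripper": 0.95}]}}

```text
t: 13.98
position: [0.592, 0.2605, 0.2369]
orientation: [0.188, 0.925, 0.322, 0.066]
contact_force: [-0.5, 0.4, -2.3]
grip_width: 0.0133
gripper_force: 78.5
```

```bash
python3 - <<'E'
from st import *
p0,R0=cur(); o=ctrl.observe();print(p0,o["qpos"],o["contact_force"]); blobs()
C=np.array([.561,.298]); 
for psi in(-.9,-.6,-.4):
  u=np.array([np.cos(psi),np.sin(psi)])
  for z,phi in((.135,.4),(.135,.6),(.135,.8)):
    p,R=pose(np.r_[C+.015*u,z],psi,phi); print(psi,z,phi,p.round(3),*[a.tolist() for a in delta(p,R)])
E
```

```text
[0.59200877 0.26052145 0.23693212] [ 0.48818094  0.2911366   0.30359535  1.50619019 -0.3938614   2.94397242] [-0.52281057  0.43790317 -2.30030567]
side [[288.0, 291.0, 13], [319.0, 339.0, 71], [303.0, 345.0, 32]]
scene [[203.0, 158.0, 11]]
-0.9 0.135 0.4 [0.591 0.26  0.239] [-0.1, 0.1, -0.23] [0.001, -0.0, -0.001]
-0.9 0.135 0.6 [0.578 0.276 0.244] [-0.1, -1.7, -1.49] [-0.199, -0.0, -0.001]
-0.9 0.135 0.8 [0.564 0.294 0.244] [-0.1, -3.7, -2.38] [-0.399, 0.0, -0.001]
-0.6 0.135 0.4 [0.601 0.27  0.239] [1.35, -0.11, -0.31] [0.001, 0.117, -0.277]
-0.6 0.135 0.6 [0.584 0.282 0.244] [0.72, -1.81, -1.54] [-0.198, 0.144, -0.265]
-0.6 0.135 0.8 [0.566 0.295 0.244] [0.07, -3.73, -2.39] [-0.396, 0.171, -0.25]
-0.4 0.135 0.4 [0.606 0.279 0.239] [2.25, -0.46, -0.46] [0.001, 0.195, -0.461]
-0.4 0.135 0.6 [0.586 0.287 0.244] [1.22, -2.01, -1.63] [-0.195, 0.24, -0.44]
-0.4 0.135 0.8 [0.566 0.296 0.244] [0.17, -3.77, -2.41] [-0.391, 0.284, -0.416]
```

Nuggets are landing in the dish. I tip further, easing the yaw to keep the last joint off its limit.

Call:
{"fn": "drive_tool", "kwargs": {"motion": [{"linear": [0.4, 0, -0.25], "rotation": [0, 0.04, -0.09], "gripper": 0.95}, {"linear": [0.6, -0.5, -0.6], "rotation": [-0.06, 0.08, -0.18], "gripper": 0.95}, {"linear": [0.7, -1.2, -1.1], "rotation": [-0.13, 0.12, -0.23], "gripper": 0.95}, {"linear": [0.7, -1.8, -1.54], "rotation": [-0.198, 0.144, -0.265], "gripper": 0.95}, {"linear": [0.5, -2.5, -1.9], "rotation": [-0.27, 0.155, -0.26], "gripper": 0.95}, {"linear": [0.3, -3.1, -2.15], "rotation": [-0.33, 0.163, -0.255], "gripper": 0.95}, {"linear": [0.1, -3.7, -2.4], "rotation": [-0.396, 0.171, -0.25], "gripper": 0.95}, {"linear": [0.1, -3.7, -2.4], "rotation": [-0.396, 0.171, -0.25], "gripper": 0.95}, {"linear": [0.1, -3.7, -2.4], "rotation": [-0.396, 0.171, -0.25], "gripper": 0.95}]}}

```text
t: 15.2
position: [0.5662, 0.2949, 0.245]
orientation: [0.344, 0.815, 0.43, 0.182]
contact_force: [-0.5, -0.4, -1.9]
grip_width: 0.0133
gripper_force: 78.6
```

```bash
python3 - <<'E'
from st import *
p0,R0=cur(); o=ctrl.observe();print(p0,o["qpos"],o["contact_force"]); blobs()
psi=-.6;C=np.array([.561,.298]);u=np.array([np.cos(psi),np.sin(psi)])
p,R=pose(np.r_[C+.015*u,.135],psi,.8);
for z,phi in((.18,.8),(.2,.4),(.22,0)):
    p,R=pose(np.r_[C+.015*u,z],psi,phi); print(z,phi,p.round(3),*[a.tolist() for a in delta(p,R)])
I=cam("side")[0];m=cv2.inRange(cv2.cvtColor(I,cv2.COLOR_BGR2HSV),(8,110,80),(25,255,255));k,l,st,ce=cv2.connectedComponentsWithStats(m); print([ce[i].round().tolist()+[int(st[i,4])] for i in range(1,k) if 3<st[i,4]<300 and 240<ce[i][0]<420 and ce[i][1]>170])
E
```

```text
[0.56618249 0.29489435 0.24498855] [ 0.69984705  0.08552788 -0.05546842  1.16055865 -0.76229913  2.76258935] [-0.46947563 -0.37602563 -1.88546308]
side [[299.0, 298.0, 107], [319.0, 339.0, 70], [303.0, 345.0, 32]]
scene [[202.0, 158.0, 13]]
0.18 0.8 [0.566 0.295 0.289] [-0.04, 3.1, -3.12] [-0.0, -0.001, -0.002]
0.2 0.4 [0.601 0.27  0.304] [-0.04, 7.2, -1.06] [0.4, -0.001, -0.002]
0.22 0 [0.633 0.249 0.303] [-0.03, 9.74, 1.77] [0.8, -0.001, -0.001]
[[299.0, 298.0, 108], [319.0, 339.0, 70], [303.0, 345.0, 32]]
```

Call:
{"fn": "drive_tool", "kwargs": {"motion": [{"linear": [0, 1.5, -1.5], "rotation": [0, 0, 0], "gripper": 0.95}, {"linear": [0, 3.1, -3.1], "rotation": [0, 0, 0], "gripper": 0.95}, {"linear": [0, 5, -2.2], "rotation": [0.18, 0, 0], "gripper": 0.95}, {"linear": [0, 7, -1.2], "rotation": [0.36, 0, 0], "gripper": 0.95}, {"linear": [0, 8.5, 0.2], "rotation": [0.54, 0, 0], "gripper": 0.95}, {"linear": [0, 9.4, 1.2], "rotation": [0.7, 0, 0], "gripper": 0.95}, {"linear": [0, 9.74, 1.77], "rotation": [0.8, 0, 0], "gripper": 0.95}, {"linear": [0, 9.74, 1.77], "rotation": [0.8, 0, 0], "gripper": 0.95}]}}

```text
t: 16.35
position: [0.635, 0.2468, 0.2996]
orientation: [0.001, 0.885, 0.465, -0.001]
contact_force: [-0.8, -0.6, -1.7]
grip_width: 0.0131
gripper_force: 78.6
```

```bash
python3 - <<'E'
from st import *
p0,R0=cur(); o=ctrl.observe();print(p0,o["qpos"],o["contact_force"]); blobs()
psi=.18;u=np.array([np.cos(psi),np.sin(psi),0]); c=np.array([.4995,-.324,.10])
p,R=pose(c-.036*u,psi,0.); print(p,[a.tolist() for a in delta(p,R)])
I=cam("side")[0];g=cv2.cvtColor(I,cv2.COLOR_BGR2GRAY); hsv=cv2.cvtColor(I,cv2.COLOR_BGR2HSV)
m=cv2.inRange(hsv,(8,110,60),(25,255,255)); print([''.join('#' if v else '.' for v in r[285:330]) for r in m[330:352]])
I=cam("wrist")[0];m=cv2.inRange(cv2.cvtColor(I,cv2.COLOR_BGR2HSV),(5,90,60),(25,255,255));k,l,st,ce=cv2.connectedComponentsWithStats(m); print([(st[i].tolist()) for i in range(1,k) if st[i,4]>40])
E
```

```text
[0.63504853 0.24681775 0.2996461 ] [ 2.73028005e-01  5.36195494e-01  8.01096785e-01  1.83738691e+00
 -1.55736520e-03  2.44810548e+00] [-0.76607995 -0.63069567 -1.66343218]
side [[319.0, 339.0, 70], [303.0, 345.0, 32]]
scene [[203.0, 158.0, 8]]
[ 0.53491837 -0.31755494  0.183     ] [[-52.31, 23.94, 11.92], [0.001, 0.0, -0.78]]
['.............................................', '.............................................', '.............................................', '.............................................', '.............................................', '.....................................###.....', '............................##......#####....', '............................####....#####....', '...........................#####....#####....', '...........................#####...#####.....', '...........................############......', '............................##########.......', '................................#####........', '.............####...............###..........', '.............####...####.........#...........', '.............###########.....................', '...............##########....................', '.............................................', '.............................................', '.............................................', '.............................................', '.............................................']
[[192, 126, 31, 25, 444], [175, 167, 18, 31, 361], [296, 274, 34, 19, 416], [297, 343, 34, 21, 438]]
```

Five nuggets show in the dish: three merged at (319,339) and two at (303,345). The scoop is empty, so I carry it back to the mat.

Call:
{"fn": "drive_tool", "kwargs": {"motion": [{"linear": [-3, 1.4, 0], "rotation": [0, 0, -0.05], "gripper": 0.95}, {"linear": [-8, 3.7, 0], "rotation": [0, 0, -0.12], "gripper": 0.95}, {"linear": [-13.5, 6.2, 0.5], "rotation": [0, 0, -0.2], "gripper": 0.95}, {"linear": [-19, 8.7, 1], "rotation": [0, 0, -0.28], "gripper": 0.95}, {"linear": [-24.5, 11.2, 2], "rotation": [0, 0, -0.37], "gripper": 0.95}, {"linear": [-30, 13.7, 3], "rotation": [0, 0, -0.45], "gripper": 0.95}, {"linear": [-35.5, 16.2, 4], "rotation": [0, 0, -0.53], "gripper": 0.95}, {"linear": [-41, 18.8, 5], "rotation": [0, 0, -0.61], "gripper": 0.95}, {"linear": [-46.5, 21.3, 6], "rotation": [0, 0, -0.7], "gripper": 0.95}, {"linear": [-51, 23.3, 7], "rotation": [0, 0, -0.78], "gripper": 0.95}]}}

```text
t: 17.8
position: [0.5364, -0.3033, 0.2332]
orientation: [0.002, 0.639, 0.769, -0.0]
contact_force: [0.2, 0.2, -1.9]
grip_width: 0.0128
gripper_force: 78.7
```

```bash
python3 - <<'E'
from h import *
import pickle
C=cam("wrist"); pickle.dump(C,open("w9.pkl","wb"));print(cur()[0])
hsv=cv2.cvtColor(C[0],cv2.COLOR_BGR2HSV);m=cv2.inRange(hsv,(5,70,50),(25,255,255));k,l,st,ce=cv2.connectedComponentsWithStats(m)
print([(st[i].tolist()) for i in range(1,k) if st[i,4]>40])
S=cam("side");hsv=cv2.cvtColor(S[0],cv2.COLOR_BGR2HSV);m=cv2.inRange(hsv,(5,60,80),(25,255,255));m[:,:300]=0;m[230:]=0;m[:150]=0
c=max(cv2.findContours(m,0,2)[0],key=cv2.contourArea); r=cv2.minAreaRect(cv2.convexHull(c)); 
a=cv2.approxPolyDP(cv2.convexHull(c),3,True).reshape(-1,2); print(cv2.contourArea(c),a.tolist()); q=ray(S,a,.003);print(q.round(4).tolist(),q.mean(0))
psi=.18;u=np.array([np.cos(psi),np.sin(psi),0])
for z in(.02,.005): print([a.tolist() for a in delta(*pose(np.array([.4995,-.324,z])-.036*u,psi,0.))])
E
```

```text
[ 0.53420691 -0.30951557  0.23075514]
[[207, 124, 127, 196, 7858], [296, 331, 34, 32, 684]]
585.5 [[356, 194], [361, 212], [330, 214], [327, 195]]
[[0.4485, -0.3904, 0.003], [0.4275, -0.2823, 0.003], [0.5435, -0.2616, 0.003], [0.5635, -0.375, 0.003]] [ 0.49574731 -0.32731334  0.003     ]
[[-1.11, -0.18, 12.81], [-0.002, 0.002, -0.003]]
[[-1.11, -0.18, 14.31], [-0.002, 0.002, -0.003]]
```

Call:
{"fn": "drive_tool", "kwargs": {"motion": [{"linear": [-0.6, -0.2, 4], "rotation": [0, 0, 0], "gripper": 0.95}, {"linear": [-1.2, -0.3, 8], "rotation": [0, 0, 0], "gripper": 0.95}, {"linear": [-1.2, -0.3, 11.5], "rotation": [0, 0, 0], "gripper": 0.95}, {"linear": [-1.2, -0.3, 12.8], "rotation": [0, 0, 0], "gripper": 0.95}, {"linear": [-1.2, -0.3, 12.8], "rotation": [0, 0, 0], "gripper": 0.95}]}}

```text
t: 18.52
position: [0.536, -0.3135, 0.1041]
orientation: [-0.0, 0.64, 0.768, 0.0]
contact_force: [0.4, 0.1, -1.0]
grip_width: 0.0128
gripper_force: 78.8
```

```bash
python3 - <<'E'
from h import *
psi=.18;u=np.array([np.cos(psi),np.sin(psi),0]);print(cur()[0],ctrl.observe()["qd"].round(3),delta(*pose(np.array([.498,-.3255,.003])-.036*u,psi,0.)))
C=cam("wrist");hsv=cv2.cvtColor(C[0],cv2.COLOR_BGR2HSV);m=cv2.inRange(hsv,(5,70,50),(25,255,255));m[:,380:]=0
c=max(cv2.findContours(m,0,2)[0],key=cv2.contourArea);a=cv2.approxPolyDP(cv2.convexHull(c),6,True).reshape(-1,2);print(a.tolist(),ray(C,a,.003).round(4).tolist())
P=[[.498+sx*.06*np.cos(psi)-sy*.06*np.sin(psi),-.3255+sx*.06*np.sin(psi)+sy*.06*np.cos(psi),.003] for sx,sy in((-1,-1),(1,-1),(1,1),(-1,1))];print(proj(C,P).round())
E
```

```text
[ 0.53598275 -0.31353059  0.10407455] [-0.005 -0.012  0.054  0.006 -0.    -0.002] (array([-0.5 , -0.35,  1.81]), array([-0.   , -0.001,  0.002]))
[[342, 127], [342, 250], [324, 316], [176, 297], [152, 129]] [[0.5432, -0.2565, 0.003], [0.5602, -0.338, 0.003], [0.558, -0.392, 0.003], [0.4504, -0.3958, 0.003], [0.4274, -0.2791, 0.003]]
[[175. 296.]
 [342. 297.]
 [347. 127.]
 [153. 126.]]
```

Call:
{"fn": "drive_tool", "kwargs": {"motion": [{"linear": [-0.5, -0.35, 0.8], "rotation": [0, 0, 0], "gripper": 0.95}, {"linear": [-0.5, -0.35, 1.4], "rotation": [0, 0, 0], "gripper": 0.95}, {"linear": [-0.5, -0.35, 1.75], "rotation": [0, 0, 0], "gripper": 0.95}, {"linear": [-0.5, -0.35, 1.85], "rotation": [0, 0, 0], "gripper": 0.95}, {"linear": [-0.5, -0.35, 1.85], "rotation": [0, 0, 0], "gripper": 0.95}]}}

```text
t: 19.2
position: [0.5337, -0.3209, 0.0864]
orientation: [0.0, 0.641, 0.768, 0.0]
contact_force: [-1.1, 0.9, 3.9]
grip_width: 0.013
gripper_force: 79.5
```

Call:
{"fn": "drive_tool", "kwargs": {"motion": [{"linear": [0, 0, 0], "rotation": [0, 0, 0], "gripper": 0.6}, {"linear": [0, 0, 0], "rotation": [0, 0, 0], "gripper": 0.3}, {"linear": [0, 0, 0], "rotation": [0, 0, 0], "gripper": 0.3}, {"linear": [0, 0, 0], "rotation": [0, 0, 0], "gripper": 0.3}, {"linear": [0, 0, -3], "rotation": [0, 0, 0], "gripper": 0.3}, {"linear": [0, 0, -8], "rotation": [0, 0, 0], "gripper": 0.3}, {"linear": [0, 0, -14], "rotation": [0, 0, 0], "gripper": 0.3}, {"linear": [0, 0, -18], "rotation": [0, 0, 0], "gripper": 0.3}, {"linear": [0, 0, -18], "rotation": [0, 0, 0], "gripper": 0.3}]}}

```text
t: 20.32
position: [0.5353, -0.322, 0.2711]
orientation: [0.005, 0.64, 0.768, 0.0]
contact_force: [0.9, 0.3, -0.1]
grip_width: 0.0598
gripper_force: 0.0
```

```bash
python3 - <<'E'
from st import *
print(cur()[0],ctrl.observe()["grip_width"]); blobs()
C=cam("wrist");hsv=cv2.cvtColor(C[0],cv2.COLOR_BGR2HSV);m=cv2.inRange(hsv,(5,70,50),(25,255,255))
k,l,st,ce=cv2.connectedComponentsWithStats(m);print([st[i].tolist() for i in range(1,k) if st[i,4]>30])
psi=.18;c=[.498,-.3265]
def pt(x,y,z): return [c[0]+x*np.cos(psi)-y*np.sin(psi),c[1]+x*np.sin(psi)+y*np.cos(psi),z]
q=proj(C,[pt(.036+a,b,.109) for a in(-.007,.007) for b in(-.018,.018)]);print("grip top expected",q.round())
x0,y0=q.min(0).astype(int)-18;x1,y1=q.max(0).astype(int)+18
w=cv2.inRange(hsv,(5,120,40),(14,255,255));print([''.join('#' if v else '.' for v in r[x0:x1:2]) for r in w[y0-10:y1:3]])
E
```

```text
[ 0.53526849 -0.32197937  0.27112778] 0.05980214083539448
side [[319.0, 339.0, 67], [303.0, 345.0, 32]]
scene [[203.0, 158.0, 11]]
[[220, 105, 115, 110, 7705]]
grip top expected [[305. 209.]
 [305. 166.]
 [322. 209.]
 [322. 166.]]
['...........................', '...........................', '...........................', '...........................', '...........................', '...........................', '..............###..........', '.............####..........', '...........######..........', '...........######..........', '...........#######.........', '..........########.........', '..........########.........', '..........########.........', '..........#########........', '..........########.........', '..........########.........', '..........########.........', '..........########.........', '..........########.........', '..........########.........', '..........########.........', '..........########.........', '...........#####...........', '...........................', '...................#.......', '...........................', '...........................', '...........................', '...........................']
```

The scoop stands upright where I placed it, and the five nuggets are still in the dish. I hand the job in.

```bash
python3 -c "
from station import job
print(job.hand_in())"
```

```text
the job is handed in; nothing more can be done
None
```

Job handed in at about 20 s: five nuggets tipped into the dish, the sixth last seen in the tray (not rechecked at the end), and the scoop standing upright and released in the middle of the cork mat.

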